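# Hold the offcuts box open by its lever

### The arm

A 6-joint arm with a two-finger parallel gripper is mounted at the origin on the work surface. World frame = base frame: x ahead of the robot, y to its left, z up, the work surface at z = 0. Lengths are in m, angles in rad, forces in N, time in s.
With the tool pointing down it reaches from about 0.25 to 0.775 m from the base axis. Payload 4 kg.
Tool frame: the origin (TCP) lies on the centre line of the jaws, within the pads' length; the fingertips stand 17 mm ahead of it and the grasp point (between the pads) lies 2 mm behind it; z points along the fingers, y is the line along which they close (so a half turn about z gives the same grasp; the last joint's range is limited). The gripper opens to 94 mm and grips with 3 to 60 N. Pads are 16 mm wide; open, the fingers measure 119 mm over their backs; the gripper's body (75 mm by 177 mm) begins 78 mm behind the grasp point.
Start: joints at [1.021, 0.087, 1.371, -0, 1.684, -0.103], TCP at [0.238, 0.496, 0.223] pointing down, gripper open.
Joint ranges: [-3.1, 3.1], [-0.76, 2.03], [0.27, 2.55], [-1.08, 4.22], [0.17, 2.65], [-2.57, 2.57]. Speed limits (rad/s): [2.79, 2.79, 3.14, 3.14, 3.14, 3.14].

### API

Orientations are given as [roll, pitch, yaw] about the fixed x, y, z axes, in that order (R = Rz(yaw) Ry(pitch) Rx(roll)).
In Python, from bench import robot gives the robot as it stands.
- The arm moves only by the tool servo_tool, never from a script. Its argument "plan" is a list of rows, each a list of 7 numbers: the shift along the tool's x, y, z normalised to -1 to 1, where 1 is 0.1 m, then the turn, a rotation vector about the tool's x, y, z normalised to -1 to 1, where 1 is pi/2 rad, then the finger opening in mm, from 0 to 94. In form: [[x, y, z, ax, ay, az, gripper], ...]. A call has 1 to 12 rows; each row is the pose to reach, as a shift and turn from the pose commanded when the call began, along the tool's axes at that moment; what a row does not reach only later rows make up. A row lasts 1/12 s, in which the tool goes at most 41.7 mm and 7.16 degrees, less where a joint would pass 70% of its speed; a pose out of reach is approached as far as the arm can. A call with a number of a shift or a turn outside -1 to 1 is refused whole. A call with a gripper value outside its range is refused whole. The fingers move at their own pace and stop on an object; the grip force is fixed at half the most. Time passes only in rows, so rows that repeat a pose let the fingers close. It gives the time, the measured TCP pose, the force, the opening and the grip force at its end, in the units of the state.
- robot.get_obs(): the state, without advancing time (a new reading comes with each control period).
- robot.snapshot(name): name is "scene" or "top"; returns the picture (384x512x3 uint8, red, green, blue); there is no depth.
- robot.camera_params(name): a dict with "camera_matrix" (3x3 intrinsics, pixels), "rvec" (rotation vector, rad) and "tvec" (3), from world to camera coordinates, as OpenCV has them. Camera axes: x right, y down, z forward; pixel columns grow to the right and rows downward; lengths in m; the calibration is good to about 2 mm. A picture is of the moment at which its call begins. camera_params takes no time and is no camera call.
- robot.close_job(): hands the job in; it is judged then, once.
Trained networks look in the newest picture that a camera, given by its name, has taken for a name from the list of things; names that differ only in an ending like _2 or _b are one class to them, and where a whole thing is asked for, a point or a joint stands for the part that bears it (a point fixed in the world has none). Each returns a list of dicts, best first, with "conf" (0 to 1); they miss things now and then, are a little off and sometimes report something else, mostly with a low value. They report only what shows in the picture. A call takes as long as a camera call.
- robot.find_in(thing, camera): "extent" ([centre column, centre row, width, height] in pixels, round what is visible of it).
The state is a dict: "time": time; "joint_positions": joint angles; "qvel": joint speeds; "joint_torque": joint torques, N m; "tool_pos": TCP position; "ee_rot": TCP orientation; "wrist_force": force on the tool from outside, world axes, zero at the start; "wrist_torque": the same for the moment, N m; "width": finger opening in m; "finger_force": force on a finger pad.
Only numpy, scipy, OpenCV 4.12 (cv2) and the standard library are available. Lean on these libraries where they do the work, as an engineer would, in place of code of your own. Each camera call takes 0.05 s, during which the arm holds its last target. There are 200 camera calls.

### The job

Open the metal-offcuts box for me: push the bolt with the red knob back until it is fully clear of the steel flap, then press the blue palm pad on the long end of the lever right down so that the heavy flap stands fully open, and finish while still holding the pad down with the fingers so that I can tip scrap in. Do not touch the flap itself, and leave the mug, the ring box and the ring cone where they stand.

Things in the scene. Friction and masses are not known exactly. Their poses are not given: they have to be found in the camera images.
- station: Fixed unit on a grey base plate 200 (x) by 560 (y) by 12 mm; origin at the centre of its underside. White box at x -80 to 60, y 0 to 160 mm, rim height 100, shut by the flap. Bracket for the bolt at y 160 to 290, x -35 to 15, top at height 109, keepers at y 176 and 278 up to height 126. Lever in the plane x 85, fulcrum at y -40, cheeks up to height 117; rubber stop below its long arm.
- flap_hinge (a point): Steel flap, 140 (x) by 160 (y) by 8 mm, about 1.2 kg. Origin on its hinge line, which runs along the station's x axis at the rim next to the fulcrum (station x -10, y 0, height 105); the plate extends along its own +y. Shut it lies level, top at height 109. A dark pin on its +x side lies over the lever's short end, which lifts it.
- flap (a joint): Opening angle of the flap in rad: 0 shut, about 0.6 with the lever right down. It falls shut when the lever is let go.
- lever_axle (a point): The blue lever, a bar 14 mm square and 300 mm long with a round blue palm pad on its long end. Origin on the fulcrum axle (station x 85, y -40, height 105). Short end 90 mm towards +y with a roller under the flap's pin; pad centre 220 mm towards -y.
- lever (a joint): Lever angle in rad: 0 at rest, long arm sloping up 0.18 rad; grows as the pad is pressed down; 0.36 at the stop, long arm sloping down 0.18 rad. The pad sinks about 79 mm in all. Flap weight and a return spring resist with about 6 to 14 N at the pad. Hardly moves while the bolt is shut.
- pad_top (a point): Centre of the top face of the blue palm pad, 90 mm across; at rest about 168 mm above the bench, at the stop about 89 mm. It swings about the fulcrum axle.
- bolt (a joint): Travel of the bolt in m: near 0 shut (tongue lapping 20 mm over the flap's free edge), growing as it is pushed along the station's +y, away from the flap, to 0.040 at its end. Stays where it is left; about 1.5 N of friction.
- bolt_knob (a point): Top centre of the red knob, an upright round post 22 mm across, 54 mm tall, on the 14 mm wide steel bolt bar; knob top at height 175, bar top at height 121. Moves with the bolt along the station's y. With the bolt shut the gap between knob and flap edge is about 54 mm.
- mug: Loose steel mug, 76 mm across, 100 mm tall, handle at its +y side; origin at the centre of its underside. To be left alone.
- ring_box: Loose blue and black ring box, 55 mm square, 44 mm tall; origin at the centre of its underside. To be left alone.
- ring_cone: Loose wooden ring cone with a brass ring, foot 52 mm across, 78 mm tall; origin at the centre of its underside. To be left alone.

How it is judged:
By the outcome, as a careful person would: the job done as asked, in the order asked, and still so for the second after the job is handed in, while the arm keeps its last pose, push and grip.
It also fails if it takes over 48 s, if anything falls off the work surface, if the arm or the gripper's body presses on something with over 40 N, if the wrist force passes 120 N, or if a joint passes its speed limit or range.

## Working session

There is one attempt and no reset: what is moved stays moved. The work goes in short steps, Python scripts to look and compute and a tool call to move; the robot and the scene stay as the last step left them, time stands still between calls to the robot, and variables do not carry over. Pictures are saved under pics/ and viewed, at most 10 in all, crops included, and the job is handed in when it is done.

Besides the shell and the picture viewer there is one more tool, called by a JSON object that holds its "name" and its "arguments", one argument or row to a line. servo_tool: Moves the arm, as the interface text tells. Scaled input: -1 to 1 covers 0.1 m each way for a shift and pi/2 rad each way for a turn. Its arguments: {"type":"object","properties":{"plan":{"type":"array","items":{"type":"array","items":{"type":"number"}}}},"required":["plan"]}

```bash
mkdir -p pics && cat > h.py <<'E'
import numpy as np, cv2
from bench import robot
def P(n):
    c=robot.camera_params(n); K=np.array(c["camera_matrix"],float); R=cv2.Rodrigues(np.array(c["rvec"],float))[0]; t=np.array(c["tvec"],float).reshape(3,1)
    return K@np.hstack([R,t])
def tri(a,b):
    X=cv2.triangulatePoints(P("scene"),P("top"),np.array(a,float).reshape(2,1),np.array(b,float).reshape(2,1)); return (X[:3]/X[3]).ravel()
def proj(n,X):
    p=P(n)@np.append(X,1); return p[:2]/p[2]
def onz(n,uv,z):
    M=P(n); H=np.column_stack([M[:,0],M[:,1],M[:,2]*z+M[:,3]]); q=np.linalg.solve(H,[*uv,1]); return q[:2]/q[2]
E
python3 - <<'E'
from h import *
for n in("scene","top"):
    im=robot.snapshot(n); cv2.imwrite(f"pics/{n}0.png",im[:,:,::-1])
    for t in("bolt_knob","pad_top","lever_axle","flap_hinge","mug","ring_box","ring_cone","station"):
        print(n,t,[(np.round(d["extent"]).tolist(),round(d["conf"],2)) for d in robot.find_in(t,n)[:2]])
o=robot.get_obs();print({k:np.round(v,3) for k,v in o.items()})
E
```

```text
scene bolt_knob []
scene pad_top [([217.0, 177.0, 155.0, 56.0], 0.58)]
scene lever_axle [([218.0, 177.0, 155.0, 52.0], 0.78)]
scene flap_hinge [([306.0, 173.0, 70.0, 57.0], 0.7), ([217.0, 178.0, 153.0, 54.0], 0.64)]
scene mug [([321.0, 244.0, 46.0, 55.0], 0.81), ([306.0, 173.0, 69.0, 55.0], 0.2)]
scene ring_box [([189.0, 239.0, 24.0, 36.0], 0.67)]
scene ring_cone [([250.0, 243.0, 23.0, 31.0], 0.65)]
scene station [([267.0, 190.0, 261.0, 91.0], 0.74)]
top bolt_knob [([168.0, 259.0, 51.0, 16.0], 0.89)]
top pad_top [([311.0, 206.0, 151.0, 41.0], 0.64)]
top lever_axle [([310.0, 206.0, 153.0, 42.0], 0.95)]
top flap_hinge [([222.0, 250.0, 73.0, 80.0], 0.98)]
top mug [([205.0, 184.0, 42.0, 36.0], 0.57), ([223.0, 252.0, 77.0, 78.0], 0.47)]
top ring_box [([322.0, 183.0, 22.0, 23.0], 0.85)]
top ring_cone [([269.0, 190.0, 17.0, 20.0], 0.83), ([224.0, 251.0, 76.0, 81.0], 0.7)]
top station [([262.0, 245.0, 260.0, 109.0], 0.76), ([165.0, 258.0, 54.0, 11.0], 0.28)]
{'time': np.float64(0.9), 'joint_positions': array([ 1.021,  0.087,  1.371, -0.   ,  1.684, -0.103]), 'qvel': array([-0.001,  0.002, -0.001, -0.002,  0.   ,  0.001]), 'joint_torque': array([-1.0000e-03, -3.4004e+01, -3.0260e+01,  7.2000e-02,  2.4000e-02,
        0.0000e+00]), 'tool_pos': array([0.238, 0.496, 0.223]), 'ee_rot': array([3.141, 0.   , 2.695]), 'wrist_force': array([ 0.489, -0.465, -0.892]), 'wrist_torque': array([ 0.041, -0.011, -0.005]), 'finger_force': np.float64(0.0), 'width': np.float64(0.094)}
```

View pics/scene0.png

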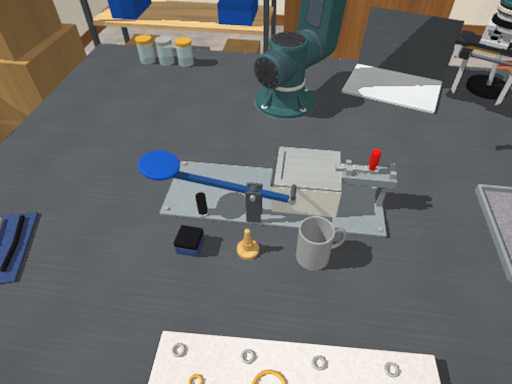

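View pics/top0.png

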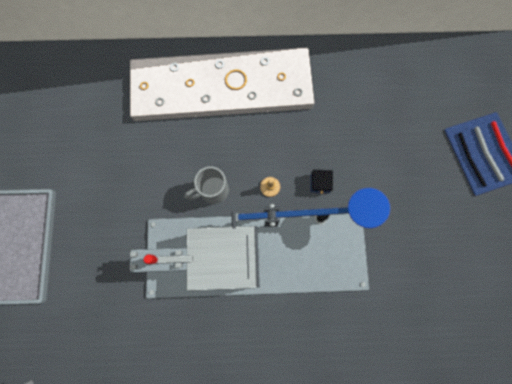

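The scene view, taken facing the robot, shows the pad at about (159,164) and the knob at (376,158), with the mug, ring box and cone in front. In the top view the pad is at (369,208) and the knob at (150,259); station +y points left and the bolt is shut.

```bash
python3 - <<'E'
from h import *
a={n:cv2.imread(f"pics/{n}0.png").astype(int) for n in("scene","top")}
def blob(n,kind,box):
    im=a[n]; B,G,R=im[...,0],im[...,1],im[...,2]
    m=((R>150)&(G<70)&(B<80)) if kind=="r" else ((B>130)&(R<60)&(B-G>60))
    M=np.zeros_like(m); x0,y0,x1,y1=box; M[y0:y1,x0:x1]=m[y0:y1,x0:x1]
    v,u=np.nonzero(M); return u,v
u,v=blob("scene","r",(355,140,395,185)); print("knob s",u.min(),u.max(),v.min(),v.max(), u[v<v.min()+4].mean())
u2,v2=blob("top","r",(130,245,175,275)); print("knob t",u2.min(),u2.max(),v2.min(),v2.max(),u2.mean(),v2.mean())
p,q=blob("scene","b",(130,145,180,185)); print("pad s",p.min(),p.max(),q.min(),q.max())
p2,q2=blob("top","b",(346,180,400,235)); print("pad t",p2.min(),p2.max(),q2.min(),q2.max())
ps=[(p.min()+p.max())/2,(q.min()+q.max())/2]; pt=[(p2.min()+p2.max())/2,(q2.min()+q2.max())/2]
pad=tri(ps,pt); print("pad",pad, "width top-view at z.168", onz("top",(p2.min(),pt[1]),.168),onz("top",(p2.max()+1,pt[1]),.168))
for ut in (u2.mean(),u2.max()-5,u2.min()+5): print("knob", tri((u[v<v.min()+4].mean(),v.min()+2.5),(ut,v2.mean())))
# station corners on base plate top z .012 (top view)
for c in((148,297),(368,290),(366,216),(148,217)): print("corner",c,onz("top",c,.012))
for t,c in dict(mug=(211,180),cone=(270,187),box=(322,181)).items(): print(t,onz("top",c,dict(mug=.1,cone=.07,box=.044)[t]))
c=robot.camera_params("top");R=cv2.Rodrigues(np.array(c["rvec"]))[0];print("top cam",-R.T@np.array(c["tvec"]).ravel())
b=np.vstack([cv2.resize(a["scene"][130:230,255:405].astype(np.uint8),None,fx=4,fy=3,interpolation=2),cv2.resize(a["top"][210:310,120:270].astype(np.uint8),None,fx=4,fy=3,interpolation=2)])
cv2.imwrite("pics/crop1.png",b)
E
```

```text
knob s 369 380 149 170 376.0689655172414
knob t 144 156 255 262 149.76829268292684 258.719512195122
pad s 139 178 151 179
pad t 348 389 188 227
pad [ 0.55086359 -0.2410365   0.16084408] width top-view at z.168 [ 0.55082568 -0.19349498] [ 0.54848795 -0.28634881]
knob [0.45031744 0.24053124 0.17163181]
knob [0.45037597 0.23927458 0.17140356]
knob [0.45028429 0.24131276 0.1717841 ]
corner (148, 297) [0.36248962 0.28552755]
corner (368, 290) [ 0.36533946 -0.26586514]
corner (366, 216) [ 0.55248017 -0.27670287]
corner (148, 217) [0.56421086 0.29292873]
mug [0.63778792 0.1177026 ]
cone [ 0.62349746 -0.02604852]
box [ 0.64181426 -0.16161179]
top cam [0.4168524  0.00646725 0.99318796]
```

View pics/crop1.png

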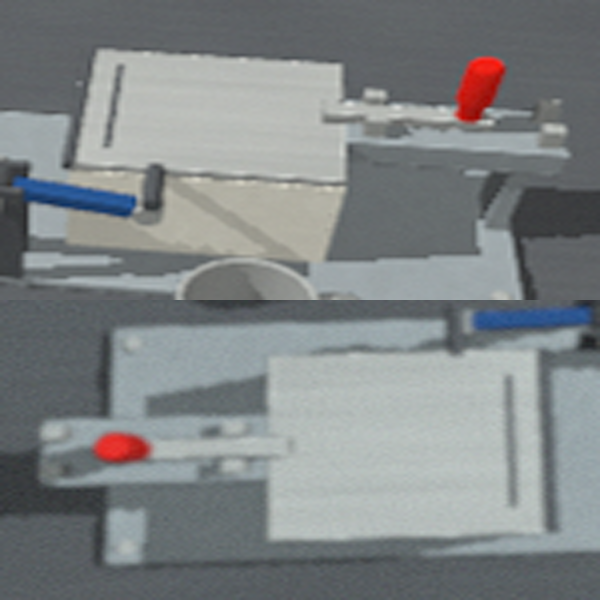

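The knob top comes out at about (0.450, 0.2415, 0.172), the pad at about (0.551, -0.241, 0.161) and the station yaw at about 0.7°, all consistent with the given sizes. I'll close the fingers, go to the gap between knob and flap from above, and push +y with a finger's back.

{"name": "servo_tool", "arguments": {
  "plan": [
    [-0.3,-0.16,0,0,0,-0.075,0],
    [-0.6,-0.32,0,0,0,-0.15,0],
    [-0.9,-0.48,0,0,0,-0.225,0],
    [-1,-0.54,0,0,0,-0.292,0],
    [-1,-0.54,0,0,0,-0.292,0]
  ]
}}

```text
time: 1.32
tool_pos: [0.306, 0.4022, 0.2227]
ee_rot: [-3.141, 0.001, -3.132]
wrist_force: [0.2, 0.7, 0.0]
width: 0.0641
finger_force: 0.0
```

{"name": "servo_tool", "arguments": {
  "plan": [
    [-0.24,-0.33,0,0,0,0,0],
    [-0.48,-0.66,0,0,0,0,0],
    [-0.73,-1,0,0,0,0,0],
    [-0.73,-1,0,0,0,0,0]
  ]
}}

```text
time: 1.65
tool_pos: [0.382, 0.3011, 0.2225]
ee_rot: [-3.139, 0.002, -3.139]
wrist_force: [-0.4, -0.6, 0.8]
width: 0.0371
finger_force: 0.0
```

{"name": "servo_tool", "arguments": {
  "plan": [
    [-0.24,-0.33,0,0,0,0,0],
    [-0.48,-0.66,0,0,0,0,0],
    [-0.73,-1,0,0,0,0,0],
    [-0.73,-1,0,0,0,0,0],
    [-0.73,-1,0,0,0,0,0]
  ]
}}

```text
time: 2.07
tool_pos: [0.4536, 0.2055, 0.2222]
ee_rot: [3.141, -0.001, -3.135]
wrist_force: [-0.4, 0.8, 0.7]
width: 0.0042
finger_force: 0.0
```

```bash
python3 - <<'E'
from h import *
o=robot.get_obs();print(o["tool_pos"],o["width"])
im=robot.snapshot("scene")[:,:,::-1];im2=robot.snapshot("top")[:,:,::-1]
b=np.vstack([cv2.resize(im[80:230,255:455],None,fx=3,fy=2,interpolation=2),cv2.resize(im2[200:320,100:270],(600,300),interpolation=2)])
cv2.imwrite("pics/c2.png",b)
E
```

```text
[0.45358058 0.20549192 0.22222014] 0.004162789812017269
```

View pics/c2.png

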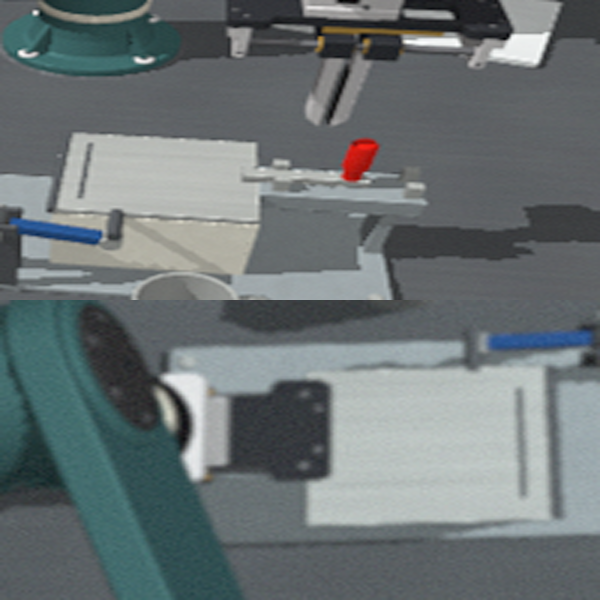

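The crops show the closed fingertips above the bar, between the knob (right) and the flap edge. Descending 70 mm next.

{"name": "servo_tool", "arguments": {
  "plan": [
    [0.03,0,0.25,0,0,0,0],
    [0.03,0,0.5,0,0,0,0],
    [0.03,0,0.7,0,0,0,0],
    [0.03,0,0.7,0,0,0,0],
    [0.03,0,0.7,0,0,0,0]
  ]
}}

```text
time: 2.58
tool_pos: [0.4483, 0.2072, 0.1517]
ee_rot: [-3.141, -0.003, -3.128]
wrist_force: [-0.1, 0.5, 0.1]
width: 0.0006
finger_force: 0.0
```

{"name": "servo_tool", "arguments": {
  "plan": [
    [0,0.05,0,0,0,0,0],
    [0,0.1,0,0,0,0,0],
    [0,0.15,0,0,0,0,0],
    [0,0.2,0,0,0,0,0],
    [0,0.25,0,0,0,0,0],
    [0,0.3,0,0,0,0,0],
    [0,0.3,0,0,0,0,0],
    [0,0.3,0,0,0,0,0]
  ]
}}

```text
time: 3.25
tool_pos: [0.4493, 0.2364, 0.1523]
ee_rot: [3.141, -0.001, -3.129]
wrist_force: [-0.5, 0.8, -0.2]
width: 0.0005
finger_force: 0.0
```

{"name": "servo_tool", "arguments": {
  "plan": [
    [0,0.04,0,0,0,0,0],
    [0,0.08,0,0,0,0,0],
    [0,0.12,0,0,0,0,0],
    [0,0.16,0,0,0,0,0]
  ]
}}

```text
time: 3.58
tool_pos: [0.4491, 0.2519, 0.1522]
ee_rot: [-3.141, -0.001, -3.13]
wrist_force: [-0.2, -1.8, -0.9]
width: 0.0005
finger_force: 0.8
```

```bash
python3 - <<'E'
from h import *
o=robot.get_obs();print(o["tool_pos"],o["wrist_force"])
im=robot.snapshot("scene")[:,:,::-1]
cv2.imwrite("pics/c3.png",cv2.resize(im[110:230,255:415],(800,600),interpolation=2))
E
```

```text
[0.44914507 0.25194991 0.15222646] [-0.17456975 -1.75679339 -0.89647035]
```

View pics/c3.png

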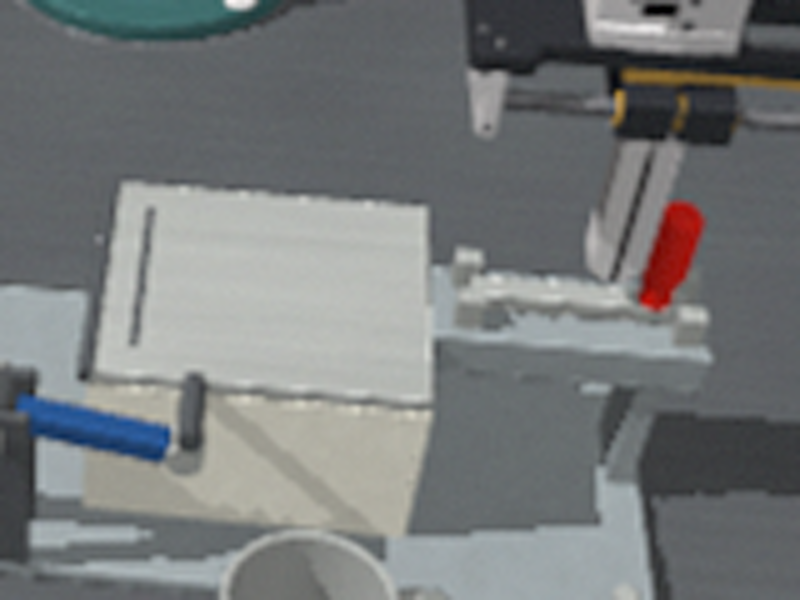

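The tongue is now clear of the flap edge, with a visible gap at about x 430–455 in the crop. I'll push a few more mm for margin, then back off, rise and travel to the pad.

{"name": "servo_tool", "arguments": {
  "plan": [
    [0,0.03,0,0,0,0,0],
    [0,0.04,0,0,0,0,0],
    [0,0.04,0,0,0,0,0]
  ]
}}

```text
time: 3.88
tool_pos: [0.4491, 0.2542, 0.1522]
ee_rot: [-3.137, -0.001, -3.13]
wrist_force: [-0.4, -5.1, 1.4]
width: 0.0001
finger_force: 3.1
```

{"name": "servo_tool", "arguments": {
  "plan": [
    [0,-0.1,0,0,0,0,0],
    [0,-0.12,-0.2,0,0,0,0],
    [0,-0.12,-0.55,0,0,0,0],
    [0,-0.12,-0.9,0,0,0,0],
    [0,-0.12,-1,0,0,0,0],
    [0,-0.12,-1,0,0,0,0]
  ]
}}

```text
time: 4.38
tool_pos: [0.4512, 0.2446, 0.257]
ee_rot: [3.137, 0.008, -3.13]
wrist_force: [0.7, -0.2, 0.5]
width: 0.0003
finger_force: 0.0
```

{"name": "servo_tool", "arguments": {
  "plan": [
    [-0.07,-0.33,0,0,0,0,0],
    [-0.14,-0.66,0,0,0,0,0],
    [-0.2,-1,0,0,0,0,0]
  ]
}}

```text
time: 4.63
tool_pos: [0.47, 0.1435, 0.2501]
ee_rot: [3.141, -0.003, -3.127]
wrist_force: [1.4, 0.3, -0.4]
width: 0.0004
finger_force: 0.0
```

{"name": "servo_tool", "arguments": {
  "plan": [
    [-0.07,-0.33,0,0,0,0,0],
    [-0.14,-0.66,0,0,0,0,0],
    [-0.2,-1,0,0,0,0,0]
  ]
}}

```text
time: 4.88
tool_pos: [0.4912, 0.043, 0.2499]
ee_rot: [3.141, -0.003, -3.129]
wrist_force: [0.4, -0.1, -0.6]
width: 0.0004
finger_force: 0.0
```

{"name": "servo_tool", "arguments": {
  "plan": [
    [-0.07,-0.33,0,0,0,0,0],
    [-0.14,-0.66,0,0,0,0,0],
    [-0.2,-1,0,0,0,0,0]
  ]
}}

```text
time: 5.13
tool_pos: [0.5124, -0.0567, 0.2499]
ee_rot: [3.14, -0.003, -3.129]
wrist_force: [1.3, -0.1, -0.5]
width: 0.0003
finger_force: 0.0
```

{"name": "servo_tool", "arguments": {
  "plan": [
    [-0.07,-0.33,0,0,0,0,0],
    [-0.14,-0.66,0,0,0,0,0],
    [-0.2,-1,0,0,0,0,0],
    [-0.2,-1,0,0,0,0,0],
    [-0.2,-1,0,0,0,0,0]
  ]
}}

```text
time: 5.55
tool_pos: [0.5335, -0.1563, 0.2494]
ee_rot: [3.139, -0.004, -3.133]
wrist_force: [0.0, 0.5, -0.3]
width: 0.0005
finger_force: 0.0
```

{"name": "servo_tool", "arguments": {
  "plan": [
    [-0.08,-0.4,0.1,0,0,0,0],
    [-0.17,-0.8,0.25,0,0,0,0],
    [-0.17,-0.84,0.4,0,0,0,0],
    [-0.17,-0.84,0.45,0,0,0,0],
    [-0.17,-0.84,0.45,0,0,0,0]
  ]
}}

```text
time: 5.97
tool_pos: [0.551, -0.237, 0.2042]
ee_rot: [3.137, -0.005, -3.129]
wrist_force: [-0.3, 1.1, 0.9]
width: 0.0004
finger_force: 0.0
```

```bash
python3 - <<'E'
from h import *
o=robot.get_obs();print(o["tool_pos"],o["wrist_force"],o["joint_positions"])
im=robot.snapshot("scene")[:,:,::-1]
cv2.imwrite("pics/c4.png",cv2.resize(im[60:260,120:400],(784,560),interpolation=2))
E
```

```text
[ 0.55097676 -0.2370116   0.20417832] [-0.27519714  1.12940848  0.91318997] [-5.01461721e-01  2.07022490e-01  1.27147648e+00  1.28882737e-03
  1.66959799e+00 -2.08486349e+00]
```

View pics/c4.png

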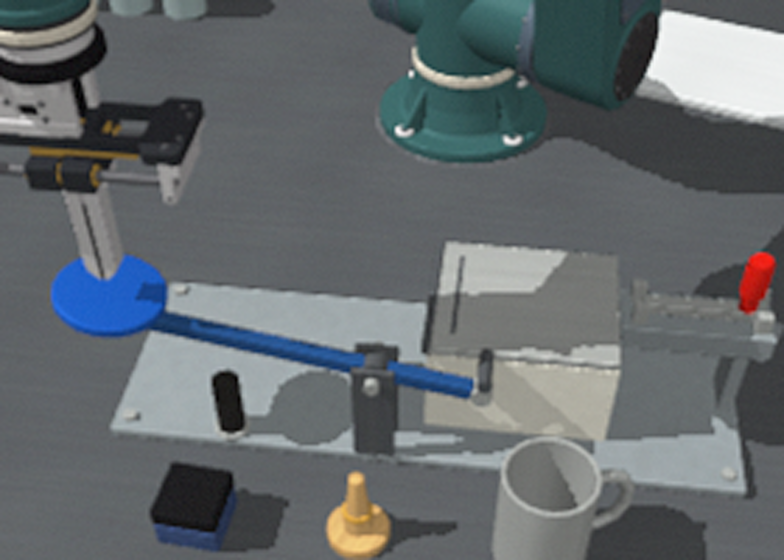

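The fingers stand over the middle of the pad and the bolt is fully withdrawn. Pressing down steadily.

{"name": "servo_tool", "arguments": {
  "plan": [
    [0,0,0.1,0,0,0,0],
    [0,0,0.17,0,0,0,0],
    [0,0,0.24,0,0,0,0],
    [0,0,0.31,0,0,0,0],
    [0,0,0.38,0,0,0,0],
    [0,0,0.45,0,0,0,0],
    [0,0,0.52,0,0,0,0],
    [0,0,0.59,0,0,0,0],
    [0,0,0.66,0,0,0,0],
    [0,0,0.72,0,0,0,0],
    [0,0,0.78,0,0,0,0],
    [0,0,0.82,0,0,0,0]
  ]
}}

```text
time: 7.02
tool_pos: [0.5532, -0.2431, 0.1285]
ee_rot: [-3.132, 0.005, -3.131]
wrist_force: [-1.7, -8.2, 7.5]
width: 0.0007
finger_force: 4.1
```

{"name": "servo_tool", "arguments": {
  "plan": [
    [0,0,0.03,0,0,0,0],
    [0,0,0.06,0,0,0,0],
    [0,0,0.09,0,0,0,0],
    [0,0,0.12,0,0,0,0],
    [0,0,0.14,0,0,0,0],
    [0,0,0.14,0,0,0,0]
  ]
}}

```text
time: 7.52
tool_pos: [0.5532, -0.2429, 0.1142]
ee_rot: [-3.132, 0.005, -3.131]
wrist_force: [-0.1, -7.0, 5.9]
width: 0.0005
finger_force: 3.7
```

The pad's arc drags the tips about 6 mm towards -y, which explains the side force. I'll follow it while finishing the press.

{"name": "servo_tool", "arguments": {
  "plan": [
    [0,-0.03,0.02,0,0,0,0],
    [0,-0.06,0.04,0,0,0,0],
    [0,-0.07,0.06,0,0,0,0],
    [0,-0.07,0.08,0,0,0,0],
    [0,-0.07,0.08,0,0,0,0]
  ]
}}

```text
time: 7.93
tool_pos: [0.5535, -0.2449, 0.1066]
ee_rot: [3.141, 0.004, -3.129]
wrist_force: [-2.3, 2.8, 10.4]
width: 0.0007
finger_force: 4.7
```

{"name": "servo_tool", "arguments": {
  "plan": [
    [0,0,0.02,0,0,0,0],
    [0,0,0.04,0,0,0,0],
    [0,0,0.04,0,0,0,0],
    [0,0,0.04,0,0,0,0]
  ]
}}

```text
time: 8.27
tool_pos: [0.5536, -0.2448, 0.1055]
ee_rot: [-3.141, 0.005, -3.128]
wrist_force: [-4.6, 5.6, 18.3]
width: 0.0008
finger_force: 8.8
```

```bash
python3 - <<'E'
from h import *
o=robot.get_obs();print(o["tool_pos"],o["wrist_force"])
im=robot.snapshot("scene")[:,:,::-1]
cv2.imwrite("pics/c5.png",cv2.resize(im[60:260,120:400],(784,560),interpolation=2))
E
```

```text
[ 0.5535629  -0.2447859   0.10547652] [-4.57125366  5.60763171 18.31453654]
```

View pics/c5.png

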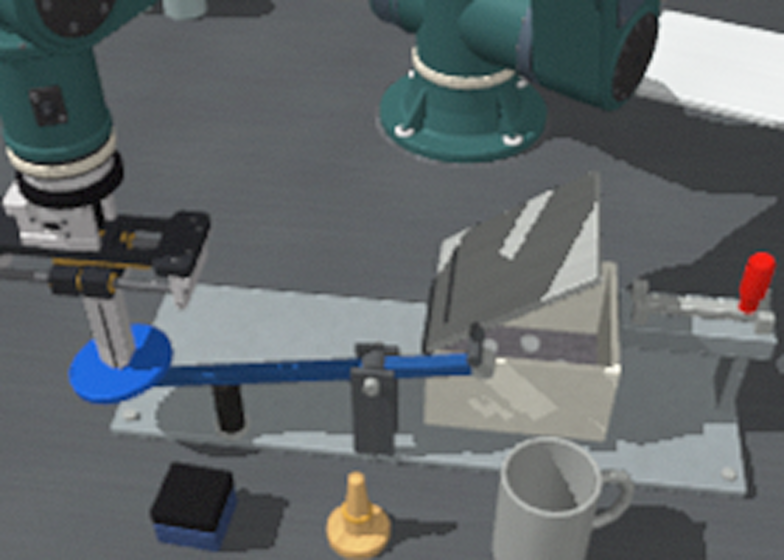

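The flap stands open and the lever rests on the rubber stop: force rose from 10 to 18 N for only about 1 mm of travel. The bolt is back, and the mug, box and cone are in place. Handing in.

```bash
python3 -c "
from bench import robot
print(robot.close_job())"
```

```text
the job is handed in; nothing more can be done
None
```

The bolt is pushed back to its end, clear of the flap, and the closed fingers are holding the lever down on its stop with about 18 N, so the flap stands open; the flap, mug, ring box and ring cone were not touched, and the job is handed in.

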